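Shim and wedge a glue press shut

ROBOT

A 6-joint arm with a two-finger parallel gripper is mounted at the origin on a cart in front of the work surface, level with it; the furniture and walls round the work are solid. World frame = base frame: x ahead of the robot, y to its left, z up, the work surface at z = 0. Lengths are in m, angles in rad, forces in N, time in s.
With the tool pointing down it reaches from about 0.375 to 0.75 m from the base axis. Payload 9 kg.
Tool frame: the origin (TCP) lies midway between the tips of the shut fingers; the grasp point (between the pads) lies env.grip_point_offset behind it (env.grip_point_offset is the distance from the TCP to the grasp point, in m); z points along the fingers, y is the direction in which the jaws open and shut (so a half turn about z gives the same grasp; the last joint's range is limited). The gripper opens to 85 mm and grips with 20 to 120 N. Pads are 22 mm wide; open, the fingers measure 114 mm over their backs; the gripper's body (76 mm by 85 mm) begins 54 mm behind the grasp point. The pads swing forward as they close: fully open they stand 13 mm farther back than shut.
Start: joints at [0.895, 0.104, 0.097, 1.564, 0, 1.353], TCP at [0.265, 0.538, 0.231] pointing down, gripper open.
Joint ranges: [-2.99, 2.99], [-0.84, 1.86], [-1.1, 1.16], [-1.84, 2.11], [-1.51, 1.56], [-3.14, 3.14]. Speed limits (rad/s): [2.22, 2.22, 2.57, 3.14, 3.14, 3.14].

INTERFACE

Orientations are given as a rotation vector (axis times angle).
In Python, from plant import env gives the robot as it stands.
- The arm moves only by the tool play_rows, never from a script. Its argument "commands" is text: rows parted by semicolons, each of 5 numbers parted by spaces: the closure in counts, from 0 (fully open) to 255 (shut), then the shift along the tool's x, y, z in cm, then the turn about the tool's z in degrees. A call has 1 to 20 rows; each row is the pose to reach, as a shift and turn from the pose commanded when the call began, along the tool's axes at that moment; what a row does not reach only later rows make up. A row lasts 1/10 s, in which the tool goes at most 50 mm and 8.59 degrees, less where a joint would pass 70% of its speed; a pose out of reach is approached as far as the arm can. A call with a gripper value outside its range is refused whole. The fingers move at their own pace and stop on an object; "squeeze" is the grip in N (left out, the last holds). Time passes only in rows, so rows that repeat a pose let the fingers close. It gives the time, the measured TCP pose, the force and the opening at its end, in the units of the state.
- env.get_state(): the state, without advancing time (a new reading comes with each control period).
- env.read_camera(name): name is "scene" or "top"; returns the picture (480x640x3 uint8, red, green, blue); there is no depth.
- env.camera_params(name): a dict with "K" (3x3 intrinsics, pixels), "rvec" (rotation vector, rad) and "tvec" (3), from world to camera coordinates, as OpenCV has them. Camera axes: x right, y down, z forward; pixel columns grow to the right and rows downward; lengths in m; the calibration is good to about 2 mm. A picture is of the moment at which its call begins. camera_params takes no time and is no camera call.
- env.sign_off(): hands the job in, once; it reports no verdict.
The state is a dict: "time_s": time; "joints": joint angles; "qvel": joint speeds; "joint_torque": joint torques, N m; "tool_pos": TCP position; "tool_rot": TCP orientation; "force": force on the tool from outside, world axes, zero at the start; "torque": the same for the moment, N m; "finger_gap": finger opening in m.
Only numpy, scipy, OpenCV 4.12 (cv2) and the standard library are available. Lean on these libraries where they do the work, as an engineer would, in place of code of your own. Each camera call takes 0.05 s, during which the arm holds its last target. There are 200 camera calls.

TASK

Close the open seam in the small glue press: slide flat plywood shims, lengthwise and one on top of the other, onto the bed under the platen's roller, one or two, as many as go in freely without lifting the platen, and then push the wedge in on top of them, thin end first, until it has lifted the platen all the way and the lower batten meets the upper one. Finish while still gripping the orange handle of the wedge, so that the stack stays tight and the seam closed. Leave the other things on the table where they are.

Things in the scene. Friction and masses are not known exactly. Their poses are not given: they have to be found in the camera images.
- press_bed: fixed wooden bed of the glue press. Origin on the table under the roller; z up; x is the insertion direction (shims and wedge go in along +x, from the robot's side). Its top face is at z = 40 mm: a main block 140 wide from x = -25 to +60 mm and, in front of it, a tongue only 30 mm wide (y) from x = -105 to -25 mm. A low stop strip 6 mm high crosses the bed at x = 48 to 54 mm.
- bed_mid (a point): point on the bed's top face right under the roller, 40 mm above the table; axes as press_bed
- roller_low (a point): lowest point of the platen's free-turning steel roller (24 mm thick, 60 mm long, axis along the bed's y), straight above bed_mid, moves with the platen. Its height above bed_mid is the open gap: 12 to 27 mm at the start (differs from run to run), 5 mm more with the platen fully raised. One shim serves if the starting gap is under about 19 mm, two if it is over about 18 mm.
- press_frame: fixed upper part of the press: two steel posts 12 mm thick at y = -52 and +52 mm and a grey head over the platen. Origin at the open gap's height less 12 mm, above bed_mid. Head, battens and platen reach 18 mm before and behind the roller; the post tops are 95 mm above this origin. Brackets of the roller at y = -34 and +34 mm.
- platen (a joint): height of the platen in m: 0 = resting low with a 5 mm seam open between the brown lower batten on the platen and the dark upper batten under the grey head, 0.005 = seam closed. Guided vertically, mass 0.45 to 0.7 kg, nothing holds it up but the stack.
- shim_a: loose flat plywood shim, 140 x 44 x 8 mm, 35 g, lies flat, long side along its x; origin at the centre of its underside. Laid in place it reaches from the stop strip out over the tongue, its centre 22 to 25 mm on the robot's side of bed_mid; both its ends are alike.
- shim_b: a second shim, the same as shim_a
- wedge: loose brown wooden wedge with an orange upright handle. Origin on its flat underside right below the handle; x points to the thin end. Body 40 mm wide, underside flat from x = -18 to +145 mm; it is 2.5 mm thick at the thin end (x = 145 mm), rises evenly to 17.5 mm at x = 61 mm, and stays 17.5 mm thick from there back. Handle 28 (x) x 24 (y) mm, from 17.5 to 62.5 mm above the underside. 120 g.
- tape_roll: bystander: teal roll of tape, 92 mm wide, 18 mm high
- ink_pot: bystander: round ink pot with a yellow lid, 52 mm wide, 40 mm high
- toy_globe: bystander: thumb-size toy globe on a red foot, 36 mm wide, 50 mm high
- pigment_jar: bystander: pigment jar with a black lid, 59 mm wide, 95 mm high
- eraser: bystander: eraser in a blue sleeve, 18 x 38 x 11 mm
Not all that is in view belongs to the job. Leave any turquoise look-alike of the shim_a alone.

How it is judged:
On the way:
1. a flat shim lies lengthwise on the bed under the roller, with the platen still down (value of joint platen below 0.002 m and ((x of shim_a in the frame of bed_mid between -0.06 and 0.025 m and y of shim_a in the frame of bed_mid between -0.01 and 0.01 m and z of shim_a in the frame of bed_mid between -0.003 and 0.003 m and angle between the x axis of shim_a and the x axis of press_bed, either way round below 0.2 rad) or (x of shim_b in the frame of bed_mid between -0.06 and 0.025 m and y of shim_b in the frame of bed_mid between -0.01 and 0.01 m and z of shim_b in the frame of bed_mid between -0.003 and 0.003 m and angle between the x axis of shim_b and the x axis of press_bed, either way round below 0.2 rad))), for 0.2 s.
At the end, for the whole second after the job is handed in: seam closed to 1 mm; a shim flat on the bed under the roller (centre within 10 mm of the middle line, 60 mm before to 25 mm past the roller, 0.2 rad); wedge at rest on a shim, thin end in, pressing the roller up over 2.5 N, gripped over 3 N; robot off the platen (value of joint platen above 0.004 m and ((x of shim_a in the frame of bed_mid between -0.06 and 0.025 m and y of shim_a in the frame of bed_mid between -0.01 and 0.01 m and z of shim_a in the frame of bed_mid between -0.003 and 0.003 m and angle between the x axis of shim_a and the x axis of press_bed, either way round below 0.2 rad) or (x of shim_b in the frame of bed_mid between -0.06 and 0.025 m and y of shim_b in the frame of bed_mid between -0.01 and 0.01 m and z of shim_b in the frame of bed_mid between -0.003 and 0.003 m and angle between the x axis of shim_b and the x axis of press_bed, either way round below 0.2 rad)) and (contact force between wedge and shim_a above 2 N or contact force between wedge and shim_b above 2 N) and contact force between wedge and platen above 2.5 N and angle between the x axis of wedge and the x axis of press_bed, either way round below 0.2 rad and x of wedge in the frame of bed_mid below -0.03 m and contact force between the fingers and wedge above 3 N and contact force between each of the arm, the fingers and platen below 1 N and linear speed of wedge below 0.02 m/s); the arm keeps its last pose, push and grip.
It fails at once if a bystander is shifted more than 30 mm (distance of any of tape_roll, ink_pot, toy_globe, pigment_jar, eraser from where it was at the start of the episode above 0.03 m).
It also fails if it takes over 72 s, if anything falls off the work surface, if the arm or the gripper's body presses on something with over 40 N, if the wrist force passes 120 N, or if a joint passes its speed limit or range.

## Working session

There is one attempt and no reset: what is moved stays moved. The work goes in short steps, Python scripts to look and compute and a tool call to move; the robot and the scene stay as the last step left them, time stands still between calls to the robot, and variables do not carry over. Pictures are saved under pics/ and viewed, about 8 in all and at most 12, crops included, and the job is handed in when it is done.

Besides the shell and the picture viewer there is one more tool, called after "Emit:" in YAML: its name, and indented under it one key for each argument. play_rows: Moves the arm, as the interface text tells. Its arguments: {"type":"object","properties":{"commands":{"type":"string"},"squeeze":{"type":"number"}},"required":["commands"]}

```bash
mkdir -p pics; cat > h.py <<'E'
import numpy as np, cv2
from plant import env
from scipy.spatial.transform import Rotation as R
def cam(n):
    p=env.camera_params(n); return np.array(p["K"]),R.from_rotvec(np.ravel(p["rvec"])).as_matrix(),np.ravel(p["tvec"])
def ray(n,uv,z):
    K,Rm,t=cam(n); d=Rm.T@np.linalg.solve(K,[uv[0],uv[1],1.]); c=-Rm.T@t
    return c+d*(z-c[2])/d[2]
def proj(n,P):
    K,Rm,t=cam(n); q=K@(Rm@np.asarray(P,float)+t); return q[:2]/q[2]
def shot(n,f):
    im=env.read_camera(n); cv2.imwrite("pics/"+f,im[:,:,::-1]); return im
E
python3 - <<'E'
from h import *
for n in("scene","top"):
    shot(n,n+"0.png"); K,Rm,t=cam(n); print(n,K.round(1).tolist(),(-Rm.T@t).round(3),Rm.round(2).tolist())
s=env.get_state(); print(s, env.grip_point_offset)
E
```

```text
scene [[450.3, 0.0, 317.0], [0.0, 450.3, 239.7], [0.0, 0.0, 1.0]] [-0.032 -0.934  0.566] [[0.86, -0.51, -0.0], [-0.21, -0.35, -0.91], [0.47, 0.78, -0.41]]
top [[454.1, 0.0, 319.9], [0.0, 454.1, 239.7], [0.0, 0.0, 1.0]] [0.277 0.022 1.333] [[0.0, -1.0, -0.01], [-0.98, -0.0, -0.2], [0.2, 0.01, -0.98]]
{'time_s': 0.1, 'joints': array([8.95335986e-01, 1.04667098e-01, 9.65501332e-02, 1.56388729e+00,
       2.57066651e-05, 1.35312376e+00]), 'qvel': array([-0.00198553, -0.00123303,  0.00101863,  0.00096755,  0.00062207,
       -0.00094718]), 'joint_torque': array([ 7.37413997e-03, -5.58208466e+01,  5.04716957e+01,  1.30417358e-02,
       -2.52293430e-04, -2.27803883e-05]), 'tool_pos': array([0.26496153, 0.53800127, 0.23058567]), 'tool_rot': array([-7.12704923e-01, -3.05912244e+00,  1.69361349e-03]), 'force': array([-0.15645322,  0.01628948, -0.05546579]), 'torque': array([-0.0211754 , -0.00483084, -0.03285017]), 'finger_gap': 0.0856657249317906} 0.0187
```

View pics/scene0.png

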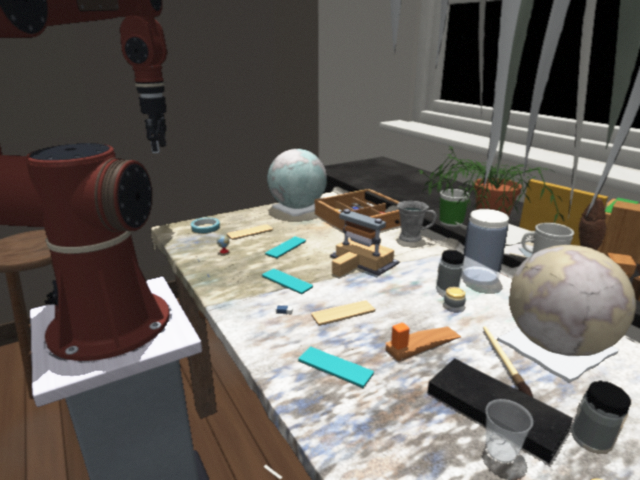

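View pics/top0.png

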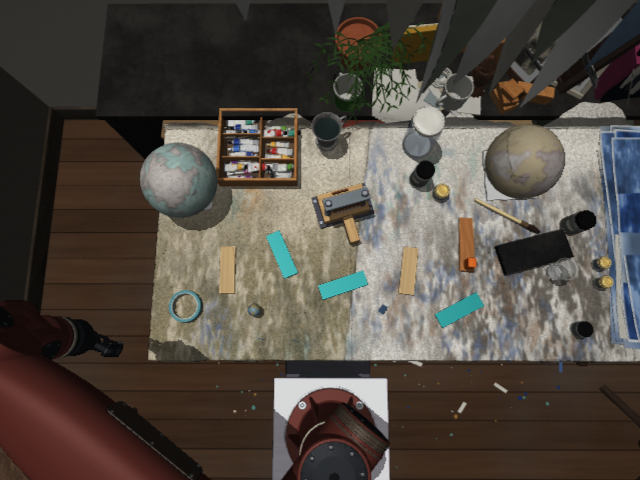

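Scene view: tan plywood shims at (250,232) and (343,313), turquoise look-alikes at (285,247), (287,280), (336,366), wedge at (422,342), press at (362,248). Top view: tan shims at (228,270) and (408,271), wedge at (467,245) with its handle at (471,264), and press at (343,205) with its tongue pointing to (353,240). The tan ones fit shim_a and shim_b. I'll confirm this in an enlarged crop.

```bash
python3 - <<'E'
from h import *
im=cv2.imread("pics/top0.png"); sc=cv2.imread("pics/scene0.png")
hsv=cv2.cvtColor(im,cv2.COLOR_BGR2HSV)
for p in [(228,270),(408,271),(467,235),(471,264),(352,230),(360,205),(343,285)]: print(p,hsv[p[1],p[0]])
def rect(mask,z,name):
    cs,_=cv2.findContours(mask,cv2.RETR_EXTERNAL,cv2.CHAIN_APPROX_NONE)
    for c in cs:
        if cv2.contourArea(c)<40: continue
        W=np.array([ray("top",p,z)[:2] for p in c[:,0].astype(float)],np.float32)*1000
        r=cv2.minAreaRect(W); print(name,c[:,0].mean(0).round(),np.round(r[0],1),np.round(r[1],1),round(r[2],1))
m=cv2.inRange(hsv,(12,60,110),(26,200,255)); m[:210]=0; m[350:]=0
rect(m,.008,"tan")
m2=cv2.inRange(hsv,(3,130,60),(14,255,255)); m2[:150]=0;m2[330:]=0
rect(m2,.01,"wedge")
m3=cv2.inRange(hsv,(5,215,190),(14,255,255)); m3[:150]=0;m3[330:]=0
rect(m3,.0625,"handle")
a=cv2.resize(im[170:260,295:395],(400,360),interpolation=cv2.INTER_CUBIC)
b=cv2.resize(sc[195:285,320:420],(400,360),interpolation=cv2.INTER_CUBIC)
c=cv2.resize(im[210:310,200:500],(800,240),interpolation=cv2.INTER_CUBIC)
cv2.imwrite("pics/crop0.png",np.vstack([np.hstack([a,b]),c]))
E
```

```text
(228, 270) [ 18 101 185]
(408, 271) [ 18 101 182]
(467, 235) [ 13 158 153]
(471, 264) [ 11 200 210]
(352, 230) [ 17 114 192]
(360, 205) [11 72 39]
(343, 285) [ 89 161 177]
tan [242. 332.] [276.2 251. ] [32.3 48.6] 64.7
tan [186. 329.] [289.4 415.9] [52.2 68.3] 73.3
tan [280. 331.] [292.  144.8] [ 65.  124.6] 75.2
tan [335. 319.] [304.  -20.7] [143.5  76.4] 13.0
tan [235. 307.] [346.2 276.3] [20.9 65.5] 75.9
tan [186. 305.] [350.2 411.8] [64.1 42. ] 6.6
tan [313. 314.] [332.8  48.6] [ 25.  103.1] 87.7
tan [202. 293.] [385.  370.8] [47.7 26. ] 34.8
tan [291. 295.] [377.1 111.6] [105.4  44.3] 6.3
tan [188. 285.] [410.2 416. ] [34.7 32.4] 12.6
tan [606. 281.] [ 422.5 -807.1] [31.7 33.3] 65.6
tan [161. 308.] [343.6 488. ] [ 56.1 191.9] 89.5
tan [306. 285.] [406.5  73. ] [20.  90.8] 87.3
tan [298. 264.] [473.6  90.4] [42.6 23.9] 24.4
tan [197. 262.] [479.5 389.5] [28.4 27.2] 68.5
tan [605. 262.] [ 479.3 -807.6] [33.5 31.1] 40.9
tan [159. 262.] [470.8 500.7] [68.4 27.7] 0.1
tan [340. 263.] [469.8 -36.4] [70.1 92.7] 78.6
tan [408. 271.] [ 453.7 -230.2] [ 45.4 141.5] 81.6
tan [295. 248.] [521.2 106. ] [49.2 41.4] 11.6
tan [228. 264.] [466.5 293.3] [175.1  69. ] 1.5
tan [161. 246.] [530.2 503.5] [46.4 26.7] 3.9
tan [316. 257.] [488.1  45. ] [ 56.9 140. ] 81.7
tan [260. 277.] [441.4 206.8] [254.8 119.3] 3.7
tan [351. 230.] [576.7 -65.6] [71.6 32.6] 16.2
tan [465. 243.] [ 534.4 -406.4] [ 44.5 160.9] 88.2
tan [508. 215.] [ 620.2 -534.9] [86.1 10.9] 60.7
tan [246. 220.] [603.  245.8] [75.9 49.2] 18.8Traceback (most recent call last):
  File "<stdin>", line 14, in <module>
  File "<stdin>", line 9, in rect
  File "h.py", line 7, in ray
    K,Rm,t=cam(n); d=Rm.T@np.linalg.solve(K,[uv[0],uv[1],1.]); c=-Rm.T@t
           ~~~^^^
  File "h.py", line 5, in cam
    p=env.camera_params(n); return np.array(p["K"]),R.from_rotvec(np.ravel(p["rvec"])).as_matrix(),np.ravel(p["tvec"])
ValueError: time passes only in moves, steps and waits
```

```bash
python3 - <<'E'
s=open('h.py').read()
s=s.replace('def cam(n):','from functools import lru_cache\n@lru_cache(None)\ndef cam(n):'); open('h.py','w').write(s)
E
python3 - <<'E'
from h import *
im=cv2.imread("pics/top0.png"); sc=cv2.imread("pics/scene0.png")
hsv=cv2.cvtColor(im,cv2.COLOR_BGR2HSV)
def rect(lo,hi,box,z,name,amin=60):
    m=np.zeros(hsv.shape[:2],np.uint8); x0,y0,x1,y1=box; m[y0:y1,x0:x1]=cv2.inRange(hsv,lo,hi)[y0:y1,x0:x1]
    m=cv2.morphologyEx(m,cv2.MORPH_OPEN,np.ones((3,3),np.uint8))
    cs,_=cv2.findContours(m,cv2.RETR_EXTERNAL,cv2.CHAIN_APPROX_NONE)
    for c in cs:
        if cv2.contourArea(c)<amin: continue
        W=np.array([ray("top",p,z)[:2] for p in c[:,0].astype(float)],np.float32)*1000
        r=cv2.minAreaRect(W); print(name,c[:,0].mean(0).round(),np.round(r[0],1),np.round(r[1],1),round(r[2],1),np.round(cv2.boxPoints(r)).tolist())
rect((14,85,140),(22,140,255),(215,235,242,305),.008,"shimL")
rect((14,75,140),(22,140,255),(395,240,425,300),.008,"shimR")
rect((14,75,140),(22,140,255),(335,215,370,250),.04,"tongue")
rect((3,130,60),(16,255,255),(450,205,485,280),.0175,"wedge")
rect((3,185,180),(14,255,255),(450,205,485,280),.0625,"handle",20)
a=cv2.resize(im[170:260,295:395],(400,360),interpolation=cv2.INTER_CUBIC)
b=cv2.resize(sc[195:285,320:420],(400,360),interpolation=cv2.INTER_CUBIC)
c=cv2.resize(im[210:300,200:500],(800,240),interpolation=cv2.INTER_CUBIC)
cv2.imwrite("pics/crop0.png",np.vstack([np.hstack([a,b]),c]))
E
```

```text
shimL [227. 269.] [458.  303.1] [136.7  42. ] 0.6 [[389.0, 323.0], [390.0, 281.0], [527.0, 283.0], [526.0, 325.0]]
shimR [408. 270.] [ 454.6 -229.9] [ 43.1 138.1] 81.8 [[383.0, -241.0], [520.0, -261.0], [526.0, -218.0], [389.0, -199.0]]
tongue [351. 229.] [569.5 -62.1] [69.  27.4] 16.2 [[533.0, -59.0], [540.0, -85.0], [606.0, -66.0], [599.0, -39.0]]
wedge [466. 245.] [ 531.4 -402.8] [ 47.8 156. ] 89.9 [[453.0, -427.0], [609.0, -427.0], [609.0, -379.0], [453.0, -379.0]]
handle [472. 262.] [ 470.3 -400.2] [16.9 23.2] 86.3 [[458.0, -408.0], [481.0, -409.0], [482.0, -392.0], [459.0, -391.0]]
```

View pics/crop0.png

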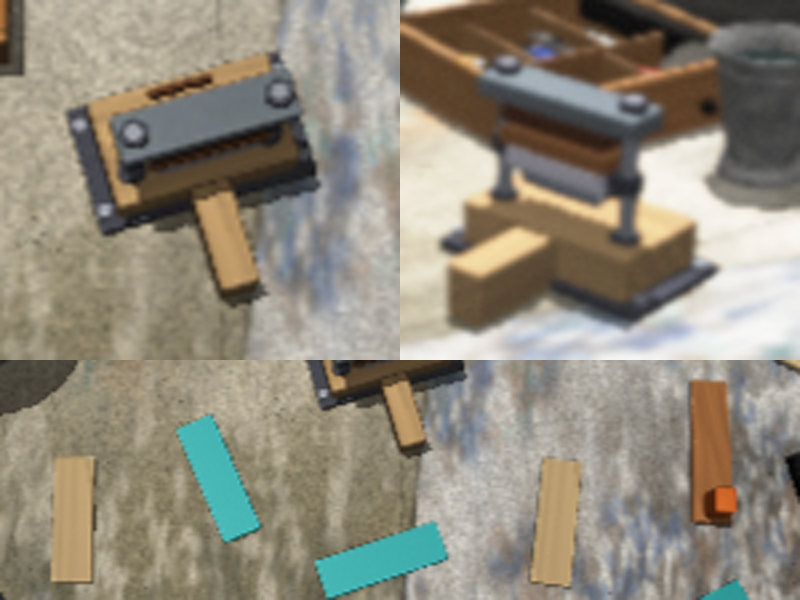

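Crop check: the two plain tan plywood pieces (top view (228,270) and (408,271)) are the shims, and both turquoise ones are decoys. The handle is at the robot-side end of the wedge, so the thin end points to +x. Next I'll triangulate the post tops for the press pose and gap, and write a move calculator.

```bash
cat >> h.py <<'E'
def tri(a,b):
    A=[];B=[]
    for n,uv in(("top",a),("scene",b)):
        K,Rm,t=cam(n); P=K@np.c_[Rm,t]
        for i in(0,1): r=uv[i]*P[2]-P[i]; A.append(r[:3]); B.append(-r[3])
    return np.linalg.lstsq(np.array(A),np.array(B),rcond=None)[0]
def plan(pos,head,ref=None):
    """shift (cm, tool axes) and turn (deg) from the present pose to TCP pos with jaw axis (tool y) heading head deg"""
    s=env.get_state(); Rm=R.from_rotvec(s["tool_rot"]).as_matrix()
    h=np.degrees(np.arctan2(Rm[1,1],Rm[0,1])); d=(h-head+90)%180-90
    print("now",s["tool_pos"].round(4),"jaw",round(h,2),"gap",round(s["finger_gap"],4),"F",s["force"].round(1),"t",round(s["time_s"],1))
    print("shift cm",(Rm.T@(np.asarray(pos)-s["tool_pos"])*100).round(2),"turn",round(d,2))
E
python3 - <<'E'
from h import *
L=tri((328.2,203),(347,211.2)); Rr=tri((364.8,193),(378,220.5))
d=L-Rr; print("posts",L.round(4),Rr.round(4),"mid",((L+Rr)/2).round(4),"dist",np.hypot(*d[:2]).round(4),"ang",np.degrees(np.arctan2(-d[0],d[1])).round(2))
for s,p in(("scene",(0,0)),):
  o=np.array([.637,-.043,.04]); 
  print("bedmid proj",proj("scene",o),proj("top",o))
# wedge edges in top at z 0.0175 (rear) / thin
for uv,z in(((458.7,218.2),.0025),((471.1,218.2),.0025),((460.2,270),.0175),((474,270),.0175),((472,262),.0625)): print(uv,ray("top",uv,z).round(4))
# grey-level column of the scene through the roller middle
g=cv2.cvtColor(cv2.imread("pics/scene0.png"),cv2.COLOR_BGR2GRAY)
u,v=proj("scene",o).astype(int)
for x in(u-4,u,u+4): print(x,[(y,int(g[y,x])) for y in range(v-30,v+14)])
plan((.40,-.222,.12),81.8)
E
```

```text
posts [0.6218 0.006  0.1356] [ 0.6495 -0.0942  0.1371] mid [ 0.6356 -0.0441  0.1364] dist 0.104 ang 15.46
bedmid proj [360.99906827 248.5181738 ] [344.4054913  207.03162644]
(458.7, 218.2) [ 0.6125 -0.3888  0.0025]
(471.1, 218.2) [ 0.6125 -0.4261  0.0025]
(460.2, 270) [ 0.4534 -0.3793  0.0175]
(474, 270) [ 0.4534 -0.4194  0.0175]
(472, 262) [ 0.4701 -0.4001  0.0625]
356 [(218, 153), (219, 110), (220, 79), (221, 69), (222, 65), (223, 56), (224, 45), (225, 37), (226, 35), (227, 37), (228, 57), (229, 73), (230, 73), (231, 65), (232, 66), (233, 77), (234, 103), (235, 121), (236, 127), (237, 124), (238, 118), (239, 100), (240, 84), (241, 94), (242, 150), (243, 203), (244, 210), (245, 170), (246, 123), (247, 112), (248, 111), (249, 111), (250, 114), (251, 113), (252, 114), (253, 131), (254, 161), (255, 150), (256, 115), (257, 87), (258, 79), (259, 78), (260, 74), (261, 76)]
360 [(218, 171), (219, 155), (220, 117), (221, 84), (222, 68), (223, 66), (224, 61), (225, 50), (226, 39), (227, 34), (228, 37), (229, 50), (230, 73), (231, 74), (232, 67), (233, 65), (234, 70), (235, 92), (236, 121), (
[... 217 characters left out ...]
, 94), (256, 88), (257, 88), (258, 89), (259, 90), (260, 89), (261, 89)]
364 [(218, 172), (219, 173), (220, 165), (221, 134), (222, 91), (223, 71), (224, 67), (225, 61), (226, 53), (227, 41), (228, 37), (229, 36), (230, 43), (231, 66), (232, 75), (233, 70), (234, 67), (235, 68), (236, 83), (237, 116), (238, 126), (239, 125), (240, 121), (241, 113), (242, 100), (243, 85), (244, 102), (245, 160), (246, 206), (247, 209), (248, 168), (249, 123), (250, 114), (251, 111), (252, 112), (253, 113), (254, 113), (255, 108), (256, 98), (257, 89), (258, 90), (259, 86), (260, 90), (261, 89)]
now [0.265  0.538  0.2306] jaw 63.77 gap 0.0857 F [-0.2  0.  -0.1] t 0.1
shift cm [-45.71 -62.19  11.12] turn -18.03
```

Post tops triangulate to z ≈ 0.136, with a post spacing of 104 mm that matches the drawing. That puts the gap at about 13–14 mm, so one shim. The press is at (0.636,-0.044), heading ≈ 15.8°. I'll use the right-hand shim.

Emit:
play_rows:
  commands: "0 -35.6 -27 0 -9;0 -35.6 -27 0 -9;0 -35.6 -27 0 -9;0 -35.6 -27 0 -9;0 -35.6 -27 0 -9;0 -35.6 -27 0 -9;0 -35.6 -27 0 -9;0 -35.6 -27 0 -9;0 -35.6 -27 0 -9;0 -45.7 -62.2 11.1 -18;0 -45.7 -62.2 11.1 -18;0 -45.7 -62.2 11.1 -18;0 -45.7 -62.2 11.1 -18;0 -45.7 -62.2 11.1 -18;0 -45.7 -62.2 11.1 -18;0 -45.7 -62.2 11.1 -18;0 -45.7 -62.2 11.1 -18;0 -45.7 -62.2 11.1 -18;0 -45.7 -62.2 11.1 -18;0 -45.7 -62.2 11.1 -18"
  squeeze: 60

```text
time_s: 2.1
tool_pos: [0.4004, -0.2209, 0.1205]
tool_rot: [0.224, 3.133, 0.001]
force: [-0.1, 0.4, 0.3]
finger_gap: 0.0859
```

```bash
python3 - <<'E'
from h import *
plan((.40,-.222,.003),81.8)
E
```

```text
now [ 0.4004 -0.2209  0.1205] jaw 81.81 gap 0.0859 F [-0.1  0.4  0.3] t 2.1
shift cm [ 0.03 -0.12 11.75] turn 0.01
```

Emit:
play_rows:
  commands: "0 0 -0.1 4 0;0 0 -0.1 8 0;0 0 -0.1 10.5 0;0 0 -0.1 11.9 0;0 0 -0.1 11.9 0;0 0 -0.1 11.9 0;180 0 -0.1 11.9 0;180 0 -0.1 11.9 0;180 0 -0.1 11.9 0;180 0 -0.1 11.9 0;180 0 -0.1 11.9 0;180 0 -0.1 11.9 0;180 0 -0.1 11.9 0;180 0 -0.1 11.9 0"

```text
time_s: 3.5
tool_pos: [0.4008, -0.2234, 0.0026]
tool_rot: [0.225, 3.132, -0.002]
force: [-1.1, 1.9, 7.3]
finger_gap: 0.0414
```

```bash
python3 - <<'E'
from h import *
plan((.40,-.222,.1),81.8)
E
```

```text
now [ 0.4008 -0.2234  0.0026] jaw 81.77 gap 0.0414 F [-1.1  1.9  7.3] t 3.5
shift cm [ 0.08  0.11 -9.74] turn -0.03
```

Emit:
play_rows:
  commands: "180 0 0 -1 0;180 0 0 -3 0;180 0 0 -6 0;180 0 0 -9.8 0;180 0 0 -9.8 0;180 0 0 -9.8 0"

```text
time_s: 4.1
tool_pos: [0.4007, -0.2233, 0.1007]
tool_rot: [0.225, 3.132, -0.002]
force: [-2.1, 0.1, 0.5]
finger_gap: 0.0417
```

```bash
python3 - <<'E'
from h import *
plan((.40,-.222,.1),81.8)
a=shot("top","t1.png");b=shot("scene","s1.png")
a=a[190:310,350:470,::-1]; u,v=proj("scene",(.44,-.222,.09)).astype(int); b=b[v-60:v+60,u-60:u+60,::-1]
cv2.imwrite("pics/c1.png",np.hstack([cv2.resize(x,(400,400),interpolation=2) for x in(a,b)]))
E
```

```text
now [ 0.4007 -0.2233  0.1007] jaw 81.77 gap 0.0417 F [-2.1  0.1  0.5] t 4.1
shift cm [0.09 0.12 0.06] turn -0.03
```

View pics/c1.png

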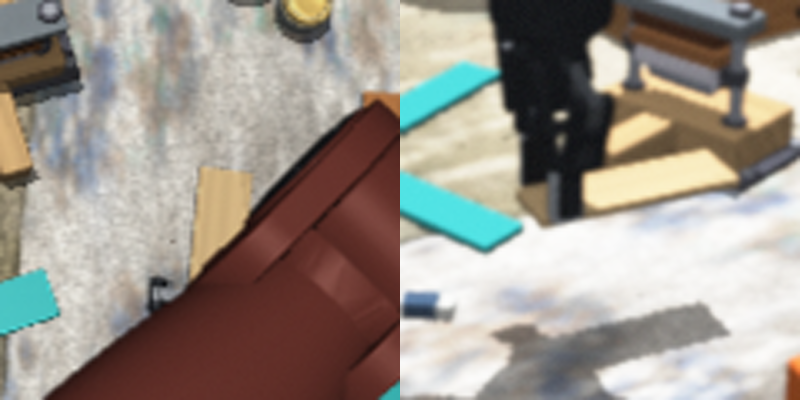

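The shim is held by its rear end and is out of the way of everything. I'll check its tilt by triangulating the front corners, and work out the approach.

```bash
python3 - <<'E'
from h import *
u,v=proj("scene",(.44,-.222,.09)).astype(int)
f=lambda x,y:(u-60+(x-400)*.3,v-60+y*.3)
print(tri((425,241.2),f(738,177)),tri((409.4,240.1),f(703,150)))
c,s=np.cos(np.radians(15.8)),np.sin(np.radians(15.8)); O=np.array([.636,-.0437,0])
# grip at shim-local -0.054: staged with centre at bed x=-.105, underside +6mm
for xg,z in((-.165,.12),(-.165,.0466),(-.078,.0466)): plan(O+[c*xg,s*xg,z],105.8)
E
```

```text
[ 0.52113871 -0.26067471  0.10282054] [ 0.5244255  -0.21794108  0.1028153 ]
now [ 0.3997 -0.2223  0.0986] jaw 81.77 gap 0.0411 F [ 0.3  0.1 -0.9] t 4.2
shift cm [-5.76 14.34 -2.13] turn -24.03
now [ 0.3997 -0.2223  0.0986] jaw 81.77 gap 0.0411 F [ 0.3  0.1 -0.9] t 4.2
shift cm [-5.76 14.34  5.21] turn -24.03
now [ 0.3997 -0.2223  0.0986] jaw 81.77 gap 0.0411 F [ 0.3  0.1 -0.9] t 4.2
shift cm [-13.71  17.88   5.21] turn -24.03
```

Level: the front top is at z ≈ 0.103 and the grip is 124 mm behind the front end. Moving to the staging pose in front of the press, then lowering.

Emit:
play_rows:
  commands: "180 -5.8 14.3 -2.1 -24;180 -5.8 14.3 -2.1 -24;180 -5.8 14.3 -2.1 -24;180 -5.8 14.3 -2.1 -24;180 -5.8 14.3 -2.1 -24;180 -5.8 14.3 -2.1 -24;180 -5.8 14.3 2 -24;180 -5.8 14.3 4 -24;180 -5.8 14.3 5.1 -24;180 -5.8 14.3 5.1 -24;180 -5.8 14.3 5.1 -24"

```text
time_s: 5.3
tool_pos: [0.4781, -0.0903, 0.0491]
tool_rot: [-0.429, 3.112, -0.001]
force: [0.0, -0.2, 0.1]
finger_gap: 0.0413
```

```bash
python3 - <<'E'
from h import *
c,s=np.cos(np.radians(15.8)),np.sin(np.radians(15.8)); O=np.array([.636,-.0437,0])
plan(O+[c*-.165,s*-.165,.0455],105.8)
plan(O+[c*-.078,s*-.078,.0455],105.8)
a=shot("top","t2.png");b=shot("scene","s2.png")
a=a[180:300,290:410,::-1]; u,v=proj("scene",(.58,-.06,.06)).astype(int); b=b[v-60:v+60,u-60:u+60,::-1]
cv2.imwrite("pics/c2.png",np.hstack([cv2.resize(x,(400,400),interpolation=2) for x in(a,b)]))
E
```

```text
now [ 0.4781 -0.0903  0.0491] jaw 105.69 gap 0.0413 F [ 0.  -0.2  0.1] t 5.3
shift cm [0.04 0.18 0.36] turn -0.11
now [ 0.4781 -0.0903  0.0491] jaw 105.69 gap 0.0413 F [ 0.  -0.2  0.1] t 5.3
shift cm [-8.66  0.2   0.36] turn -0.11
```

View pics/c2.png

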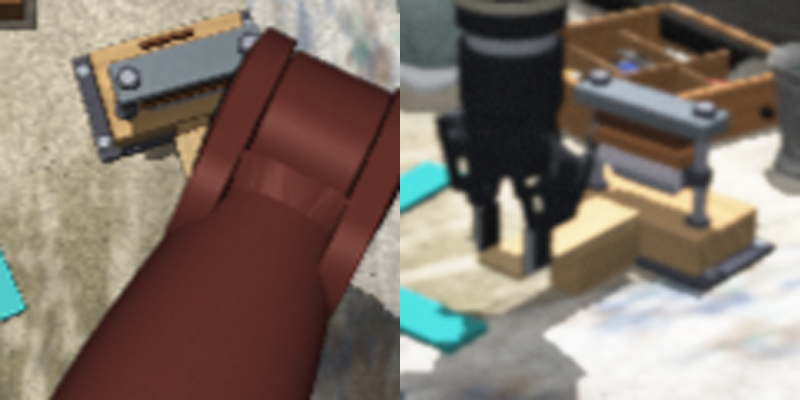

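The shim lines up with the tongue, about 6 mm above the bed. Lowering it and sliding it in.

Emit:
play_rows:
  commands: "180 0 0.2 0.4 0;180 0 0.2 0.4 0;180 -1 0.2 0.4 0;180 -2 0.2 0.4 0;180 -3 0.2 0.4 0;180 -4 0.2 0.4 0;180 -5 0.2 0.4 0;180 -6 0.2 0.4 0;180 -7 0.2 0.4 0;180 -7.6 0.2 0.4 0;180 -8.1 0.2 0.4 0;180 -8.5 0.2 0.4 0;180 -8.5 0.2 0.4 0"

```text
time_s: 6.7
tool_pos: [0.5595, -0.0644, 0.0443]
tool_rot: [-0.431, 3.112, 0.0]
force: [0.6, -0.6, 0.3]
finger_gap: 0.0413
```

```bash
python3 - <<'E'
from h import *
c,s=np.cos(np.radians(15.8)),np.sin(np.radians(15.8)); O=np.array([.636,-.0437,0])
plan(O+[c*-.078,s*-.078,.0426],105.8)
b=shot("scene","s3.png")
u,v=proj("scene",(.6,-.05,.06)).astype(int); b=b[v-50:v+50,u-65:u+65,::-1]
cv2.imwrite("pics/c3.png",cv2.resize(b,(650,500),interpolation=2))
E
```

```text
now [ 0.5595 -0.0644  0.0443] jaw 105.78 gap 0.0413 F [ 0.6 -0.6  0.3] t 6.7
shift cm [-0.12 -0.09  0.17] turn -0.02
```

View pics/c3.png

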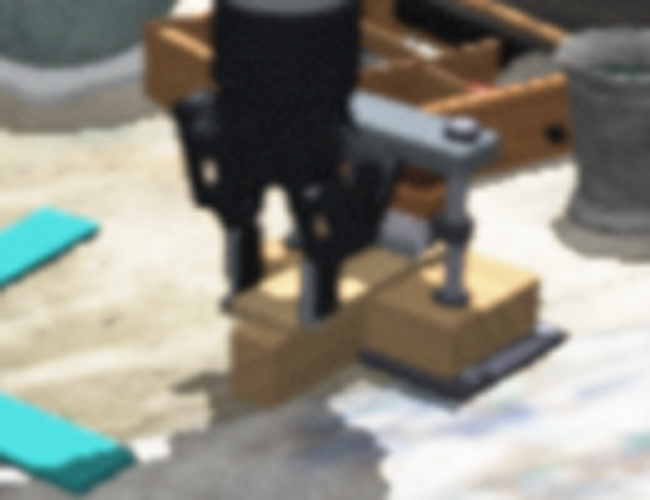

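The shim is in with no contact force. Setting it down, releasing and backing off.

Emit:
play_rows:
  commands: "180 0 -0.1 0.2 0;180 0 -0.1 0.2 0;0 0 -0.1 0.2 0;0 0 -0.1 0.2 0;0 0 -0.1 0.2 0;0 0 -0.1 0.2 0;0 0 -0.1 0.2 0;0 0 -0.1 0.2 0;0 1 0 -3 0;0 3 0 -7 0;0 6 0 -11 0;0 6 0 -11 0"

```text
time_s: 7.95
tool_pos: [0.5022, -0.0823, 0.1606]
tool_rot: [-0.429, 3.105, -0.007]
force: [0.5, -0.6, 0.9]
finger_gap: 0.0851
```

```bash
python3 - <<'E'
from h import *
plan((.470,-.401,.16),93.5)
a=shot("top","t4.png");b=shot("scene","s4.png")
a=a[170:290,290:410,::-1]
u,v=proj("scene",(.6,-.05,.06)).astype(int); b=b[v-50:v+50,u-50:u+50,::-1]
cv2.imwrite("pics/c4.png",np.hstack([cv2.resize(x,(400,400),interpolation=2) for x in(a,b)]))
E
```

```text
now [ 0.5022 -0.0823  0.1606] jaw 105.73 gap 0.0851 F [ 0.5 -0.6  0.9] t 8.0
shift cm [ 11.74 -29.81   0.15] turn 12.23
```

View pics/c4.png

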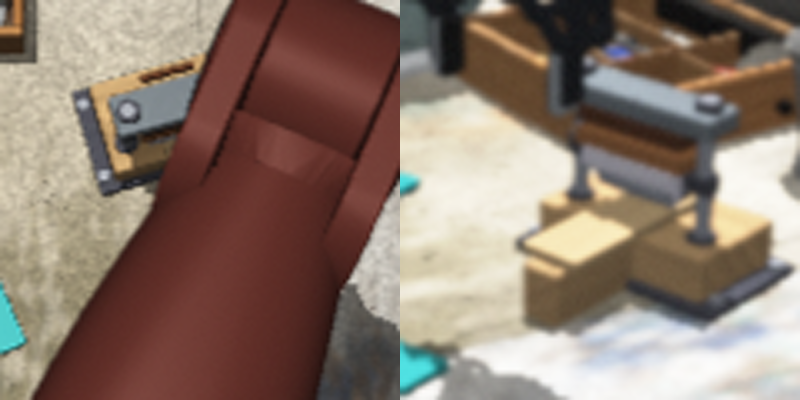

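The shim lies flat on the tongue and runs under the roller, with the platen down. Next is the wedge. Its heading is about -3° from the edges, so jaw 87°, turn +18.6°.

Emit:
play_rows:
  commands: "0 11.7 -29.7 0 18.6;0 11.7 -29.7 0 18.6;0 11.7 -29.7 0 18.6;0 11.7 -29.7 0 18.6;0 11.7 -29.7 0 18.6;0 11.7 -29.7 0 18.6;0 11.7 -29.7 0 18.6;0 11.7 -29.7 0 18.6;0 11.7 -29.7 0 18.6;0 11.7 -29.7 0 18.6;0 11.7 -29.7 0 18.6"

```text
time_s: 9.15
tool_pos: [0.4701, -0.397, 0.154]
tool_rot: [-0.075, -3.141, -0.001]
force: [0.4, 0.2, 0.5]
finger_gap: 0.0854
```

```bash
python3 - <<'E'
from h import *
plan((.471,-.400,.026),87.1)
a=shot("top","t5.png"); hsv=cv2.cvtColor(a,cv2.COLOR_RGB2HSV)
m=np.zeros((480,640),np.uint8); m[200:250,335:372]=cv2.inRange(hsv,(14,60,140),(22,140,255))[200:250,335:372]
cs,_=cv2.findContours(m,cv2.RETR_EXTERNAL,cv2.CHAIN_APPROX_NONE); c=max(cs,key=cv2.contourArea)
W=np.array([ray("top",p,.048)[:2] for p in c[:,0].astype(float)],np.float32)*1000
r=cv2.minAreaRect(W); print(r)
B=cv2.boxPoints(r)/1000-[.636,-.0437]; t=np.radians(15.8); print((B@np.array([[np.cos(t),-np.sin(t)],[np.sin(t),np.cos(t)]])*1000).round(1))
b=a[180:300,300:500,::-1]; cv2.imwrite("pics/c5.png",cv2.resize(b,(800,480),interpolation=2))
E
```

```text
now [ 0.4701 -0.397   0.154 ] jaw 87.26 gap 0.0854 F [0.4 0.2 0.5] t 9.2
shift cm [-0.11 -0.3  12.8 ] turn 0.16
((569.4335327148438, -63.11188888549805), (71.87401580810547, 45.51103210449219), 15.8211669921875)
[[-105.3   22.2]
 [-105.3  -23.3]
 [ -33.4  -23.3]
 [ -33.4   22.2]]
```

View pics/c5.png

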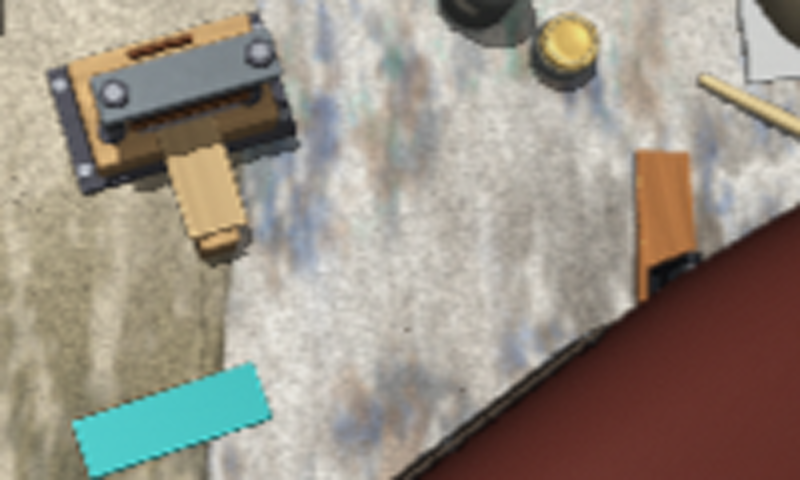

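The shim lies straight at 15.8° and is centred across the tongue, y from -23 to +22 mm. The wedge is still at (665,220) in the crop. Gripping its handle.

Emit:
play_rows:
  commands: "0 -0.1 -0.3 4 0;0 -0.1 -0.3 8 0;0 -0.1 -0.3 11 0;0 -0.1 -0.3 12.8 0;0 -0.1 -0.3 12.8 0;0 -0.1 -0.3 12.8 0;230 -0.1 -0.3 12.8 0;230 -0.1 -0.3 12.8 0;230 -0.1 -0.3 12.8 0;230 -0.1 -0.3 12.8 0;230 -0.1 -0.3 12.8 0;230 -0.1 -0.3 12.8 0;230 -0.1 -0.3 12.8 0;230 -0.1 -0.3 12.8 0;230 -0.1 -0.3 12.8 0"
  squeeze: 90

```text
time_s: 10.7
tool_pos: [0.4708, -0.4018, 0.027]
tool_rot: [0.078, 3.14, -0.001]
force: [-0.7, 1.1, 5.2]
finger_gap: 0.0226
```

```bash
python3 - <<'E'
from h import *
plan((.471,-.400,.15),87.1)
E
```

```text
now [ 0.4708 -0.4018  0.027 ] jaw 87.17 gap 0.0226 F [-0.7  1.1  5.2] t 10.7
shift cm [ -0.02   0.17 -12.3 ] turn 0.07
```

Emit:
play_rows:
  commands: "230 0 0 -2 0;230 0 0 -5 0;230 0 0 -9 0;230 0 0 -11 0;230 0 0 -11 0;230 0 0 -11 0"

```text
time_s: 11.3
tool_pos: [0.4703, -0.4013, 0.1355]
tool_rot: [-0.078, -3.14, -0.001]
force: [0.1, 0.4, -1.6]
finger_gap: 0.0231
```

```bash
python3 - <<'E'
from h import *
c,s=np.cos(np.radians(15.8)),np.sin(np.radians(15.8)); O=np.array([.636,-.0437,0])
plan(O+[c*-.185,s*-.185,.135],105.8)
a=shot("top","t6.png");b=shot("scene","s6.png")
a=a[190:310,390:510,::-1]; u,v=proj("scene",(.52,-.4,.12)).astype(int); print(u,v); b=b[v-60:v+60,u-60:u+60,::-1]
cv2.imwrite("pics/c6.png",np.hstack([cv2.resize(x,(400,400),interpolation=2) for x in(a,b)]))
E
```

```text
now [ 0.4703 -0.4013  0.1355] jaw 87.16 gap 0.0231 F [ 0.1  0.4 -1.6] t 11.3
shift cm [ 2.75 30.62  0.06] turn -18.64
422 292
```

View pics/c6.png

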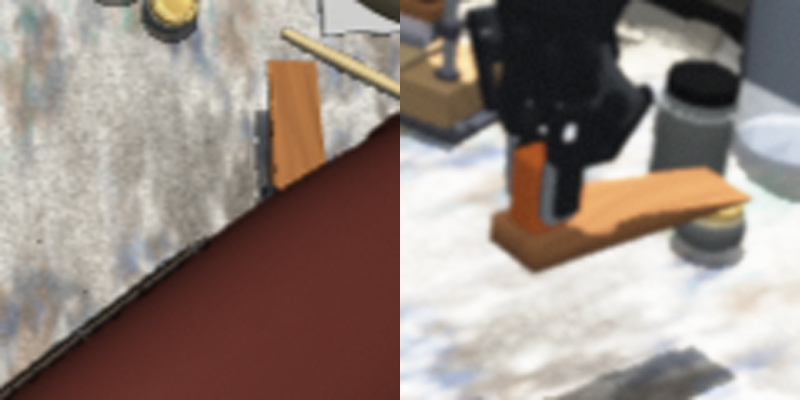

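The wedge is level and held by the handle. Moving to staging at a height of 0.135, 185 mm before the roller.

Emit:
play_rows:
  commands: "230 2.8 30.6 0 -18.6;230 2.8 30.6 0 -18.6;230 2.8 30.6 0 -18.6;230 2.8 30.6 0 -18.6;230 2.8 30.6 0 -18.6;230 2.8 30.6 0 -18.6;230 2.8 30.6 0 -18.6;230 2.8 30.6 0 -18.6;230 2.8 30.6 0 -18.6;230 2.8 30.6 0 -18.6;230 2.8 30.6 0 -18.6"

```text
time_s: 12.5
tool_pos: [0.4575, -0.0955, 0.136]
tool_rot: [0.428, -3.112, -0.0]
force: [-1.1, 1.1, -0.7]
finger_gap: 0.023
```

```bash
python3 - <<'E'
from h import *
p=tri((470.4,208),(455.6,282.4));q=tri((485.4,208.6),(467,291.4)); print("thin edge",p,q,"tilt ref z .1105")
c,s=np.cos(np.radians(15.8)),np.sin(np.radians(15.8)); O=np.array([.636,-.0437,0])
plan(O+[c*-.185,s*-.185,.076],105.8)
E
```

```text
thin edge [ 0.6162277  -0.39107665  0.10922413] [ 0.61105651 -0.42981744  0.11079528] tilt ref z .1105
now [ 0.4575 -0.0955  0.136 ] jaw 105.66 gap 0.023 F [-1.1  1.1 -0.7] t 12.5
shift cm [-0.09  0.12  6.  ] turn -0.14
```

Emit:
play_rows:
  commands: "230 -0.1 0.1 2 0;230 -0.1 0.1 4 0;230 -0.1 0.1 5.5 0;230 -0.1 0.1 6 0;230 -0.1 0.1 6.1 0;230 -0.1 0.1 6.1 0;230 -1 0.1 6.1 0;230 -2 0.1 6.1 0;230 -3 0.1 6.1 0;230 -4 0.1 6.1 0;230 -4.5 0.1 6.1 0;230 -4.5 0.1 6.1 0"

```text
time_s: 13.7
tool_pos: [0.5012, -0.0809, 0.0752]
tool_rot: [0.432, -3.112, -0.0]
force: [0.1, -0.3, -0.4]
finger_gap: 0.0227
```

```bash
python3 - <<'E'
from h import *
c,s=np.cos(np.radians(15.8)),np.sin(np.radians(15.8)); O=np.array([.636,-.0437,0])
plan(O+[c*-.101,s*-.101,.075],105.8)
b=shot("scene","s7.png")
u,v=proj("scene",(.6,-.05,.07)).astype(int); b=b[v-50:v+50,u-65:u+65,::-1]
cv2.imwrite("pics/c7.png",cv2.resize(b,(780,600),interpolation=2))
E
```

```text
now [ 0.5012 -0.0809  0.0752] jaw 105.81 gap 0.0227 F [ 0.1 -0.3 -0.4] t 13.7
shift cm [-3.88 -0.1   0.02] turn 0.01
```

View pics/c7.png

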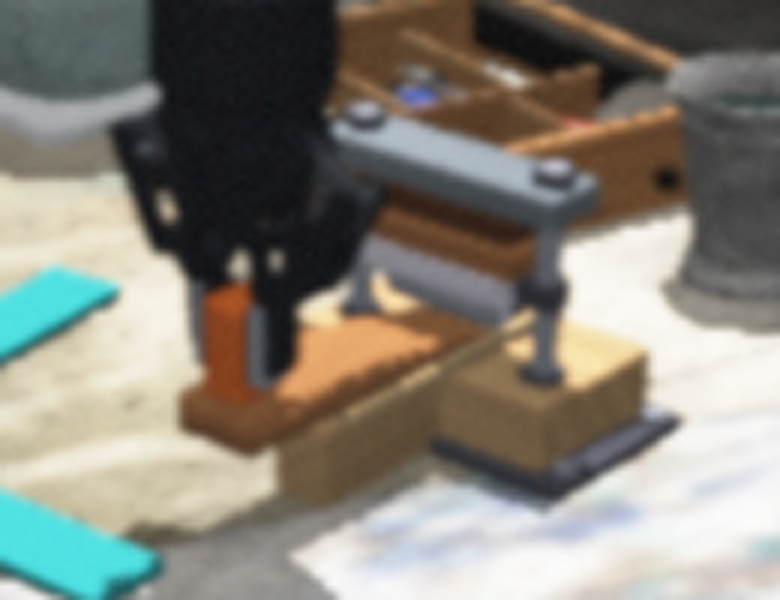

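The thin end is entering between the shim and the roller. Pushing in steps and watching the force.

Emit:
play_rows:
  commands: "230 -0.3 -0.05 0 0;230 -0.6 -0.05 0 0;230 -0.9 -0.1 0 0;230 -1.2 -0.1 0 0;230 -1.5 -0.1 0 0;230 -1.8 -0.1 0 0;230 -1.8 -0.1 0 0"

```text
time_s: 14.45
tool_pos: [0.5185, -0.0772, 0.0753]
tool_rot: [-0.431, 3.112, 0.0]
force: [-0.4, 0.4, -0.3]
finger_gap: 0.023
```

Emit:
play_rows:
  commands: "230 -0.3 0 0 0;230 -0.6 0 0 0;230 -0.9 0 0 0;230 -1.2 0 0 0;230 -1.2 0 0 0"

```text
time_s: 14.95
tool_pos: [0.5294, -0.074, 0.0751]
tool_rot: [0.431, -3.111, -0.0]
force: [-3.1, -1.2, 0.1]
finger_gap: 0.0225
```

Emit:
play_rows:
  commands: "230 -0.2 0 0 0;230 -0.4 0 0 0;230 -0.4 0 0 0;230 -0.4 0 0 0"

```text
time_s: 15.35
tool_pos: [0.5332, -0.0729, 0.0751]
tool_rot: [0.431, -3.111, -0.0]
force: [-4.5, -0.4, -1.0]
finger_gap: 0.0227
```

Emit:
play_rows:
  commands: "230 -0.2 0 0 0;230 -0.4 0 0 0;230 -0.4 0 0 0;230 -0.4 0 0 0"

```text
time_s: 15.75
tool_pos: [0.5372, -0.0717, 0.0751]
tool_rot: [0.431, -3.112, -0.0]
force: [-3.8, 0.3, -1.6]
finger_gap: 0.0231
```

Emit:
play_rows:
  commands: "230 -0.2 0 0 0;230 -0.4 0 0 0;230 -0.4 0 0 0;230 -0.4 0 0 0"

```text
time_s: 16.15
tool_pos: [0.5413, -0.0706, 0.0751]
tool_rot: [-0.431, 3.112, 0.001]
force: [-3.3, 0.4, -2.7]
finger_gap: 0.0229
```

Emit:
play_rows:
  commands: "230 -0.2 0 0 0;230 -0.4 0 0 0;230 -0.4 0 0 0;230 -0.4 0 0 0"

```text
time_s: 16.55
tool_pos: [0.5453, -0.0695, 0.0752]
tool_rot: [-0.431, 3.112, 0.001]
force: [-2.5, 0.6, -3.8]
finger_gap: 0.0233
```

Emit:
play_rows:
  commands: "230 -0.2 0 0 0;230 -0.3 0 0 0;230 -0.3 0 0 0;230 -0.3 0 0 0"

```text
time_s: 16.95
tool_pos: [0.5482, -0.0687, 0.0752]
tool_rot: [-0.431, 3.112, 0.0]
force: [-3.3, 1.6, -2.9]
finger_gap: 0.0229
```

```bash
python3 - <<'E'
from h import *
c,s=np.cos(np.radians(15.8)),np.sin(np.radians(15.8)); O=np.array([.636,-.0437,0])
plan(O+[c*-.09,s*-.09,.075],105.8)
b=shot("scene","s8.png")
u,v=proj("scene",(.62,-.05,.09)).astype(int); b=b[v-35:v+45,u-45:u+55,::-1]
cv2.imwrite("pics/c8.png",cv2.resize(b,(750,600),interpolation=2))
E
```

```text
now [ 0.5482 -0.0687  0.0752] jaw 105.78 gap 0.0229 F [-3.3  1.6 -2.9] t 16.9
shift cm [-0.13  0.02  0.02] turn -0.02
```

View pics/c8.png

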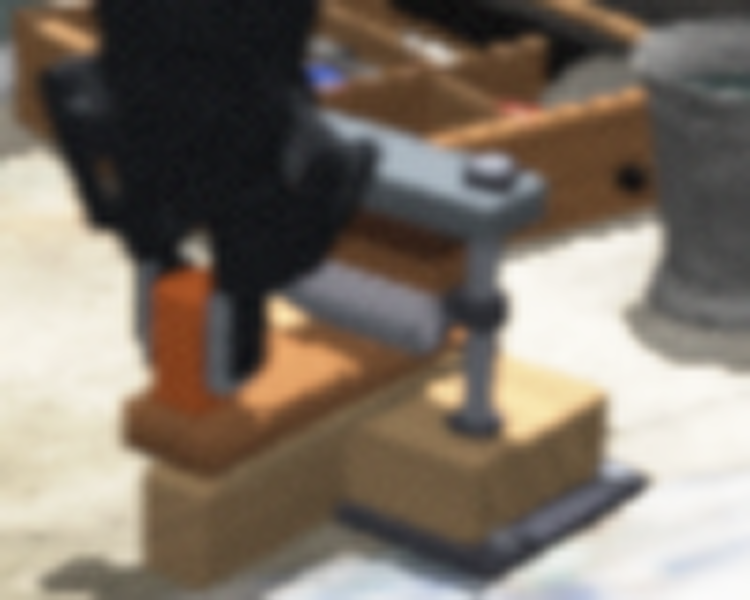

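The wedge is well in and the platen is rising. No sharp increase in force yet, so I'll keep going.

Emit:
play_rows:
  commands: "230 -0.2 0 0 0;230 -0.3 0 0 0;230 -0.3 0 0 0;230 -0.3 0 0 0"

```text
time_s: 17.4
tool_pos: [0.5509, -0.0679, 0.0752]
tool_rot: [0.431, -3.112, -0.0]
force: [-5.2, 1.5, -4.5]
finger_gap: 0.0231
```

Emit:
play_rows:
  commands: "230 -0.2 0 0 0;230 -0.3 0 0 0;230 -0.3 0 0 0;230 -0.3 0 0 0"

```text
time_s: 17.8
tool_pos: [0.5517, -0.0676, 0.0751]
tool_rot: [0.429, -3.107, 0.0]
force: [-18.2, -4.0, 4.3]
finger_gap: 0.0229
```

```bash
python3 - <<'E'
from h import *
c,s=np.cos(np.radians(15.8)),np.sin(np.radians(15.8)); O=np.array([.636,-.0437,0])
plan(O+[c*-.09,s*-.09,.075],105.8)
b=shot("scene","s9.png")
g0,g7,g9=[cv2.cvtColor(cv2.imread(f"pics/{n}.png"),cv2.COLOR_BGR2GRAY) for n in("scene0","s7","s9")]
# columns near right end of roller: platen rise between s0 and s9
for x in(362,366,370): 
    for g in(g0,g7,g9): print(x,g[218:256,x].tolist())
E
```

```text
now [ 0.5517 -0.0676  0.0751] jaw 105.73 gap 0.0229 F [-18.2  -4.    4.3] t 17.8
shift cm [0.24 0.01 0.01] turn -0.07
362 [173, 168, 146, 103, 75, 68, 65, 55, 45, 35, 36, 40, 58, 72, 74, 65, 68, 77, 103, 120, 126, 123, 116, 101, 89, 89, 133, 200, 211, 189, 144, 118, 110, 112, 114, 114, 110, 99]
362 [184, 181, 156, 112, 79, 72, 69, 61, 51, 42, 38, 43, 62, 78, 77, 73, 73, 82, 111, 129, 135, 132, 125, 109, 96, 86, 81, 89, 89, 88, 81, 83, 100, 105, 100, 102, 107, 103]
362 [48, 43, 39, 39, 35, 43, 53, 53, 45, 39, 38, 42, 52, 63, 70, 81, 110, 133, 136, 132, 128, 113, 97, 89, 82, 84, 84, 83, 82, 75, 72, 69, 82, 96, 93, 100, 109, 104]
366 [170, 172, 170, 154, 113, 82, 67, 64, 59, 48, 38, 35, 35, 50, 72, 76, 71, 65, 70, 91, 120, 127, 123, 118, 108, 93, 85, 117, 182, 210, 205, 158, 120, 111, 112, 111, 113, 111]
366 [183, 182, 179, 165, 124, 87, 71, 68, 62, 50, 40, 36, 40, 53, 75, 84, 73, 72, 76, 97, 127, 137, 133, 126, 114, 99, 90, 87, 92, 93, 102, 104, 92, 95, 108, 118, 121, 120]
366 [174, 176, 178, 163, 122, 87, 74, 67, 62, 52, 42, 37, 39, 49, 63, 68, 75, 95, 123, 135, 132, 128, 119, 104, 91, 83, 81, 77, 73, 69, 79, 92, 90, 93, 110, 119, 118, 117]
370 [169, 171, 171, 170, 160, 127, 86, 68, 64, 61, 50, 43, 35, 36, 47, 68, 78, 70, 65, 65, 75, 98, 104, 107, 110, 107, 108, 132, 178, 206, 217, 206, 167, 125, 114, 110, 110, 113]
370 [179, 182, 183, 181, 170, 136, 95, 73, 68, 66, 54, 44, 36, 40, 52, 75, 81, 74, 68, 69, 80, 105, 112, 117, 117, 113, 117, 139, 162, 132, 119, 151, 148, 129, 120, 116, 117, 118]
370 [178, 180, 181, 180, 169, 136, 94, 73, 69, 65, 57, 43, 38, 39, 46, 61, 66, 69, 78, 92, 106, 114, 113, 113, 110, 104, 84, 76, 78, 89, 110, 159, 173, 146, 122, 117, 116, 118]
```

The force jumped to 18 N while the roller edge rose about 2 px (≈ 4.7 mm), so the seam has met. Holding briefly, then a last look.

Emit:
play_rows:
  commands: "230 0 0 0 0;230 0 0 0 0;230 0 0 0 0;230 0 0 0 0;230 0 0 0 0"

```text
time_s: 18.35
tool_pos: [0.5517, -0.0676, 0.0751]
tool_rot: [0.429, -3.107, 0.0]
force: [-17.3, -2.9, 3.8]
finger_gap: 0.0227
```

```bash
python3 - <<'E'
from h import *
b=shot("scene","s10.png"); a=cv2.imread("pics/s7.png")
u,v=proj("scene",(.63,-.06,.09)).astype(int); f=lambda i:cv2.resize(i[v-30:v+50,u-45:u+35],(400,400),interpolation=2)
cv2.imwrite("pics/c10.png",np.hstack([f(a),f(b[:,:,::-1])]))
s=env.get_state(); print(s["tool_pos"],s["force"],s["finger_gap"],s["time_s"])
E
```

```text
[ 0.55168147 -0.06763649  0.07509879] [-18.16975168  -3.42017465   4.7189893 ] 0.023308173935030888 18.4
```

View pics/c10.png

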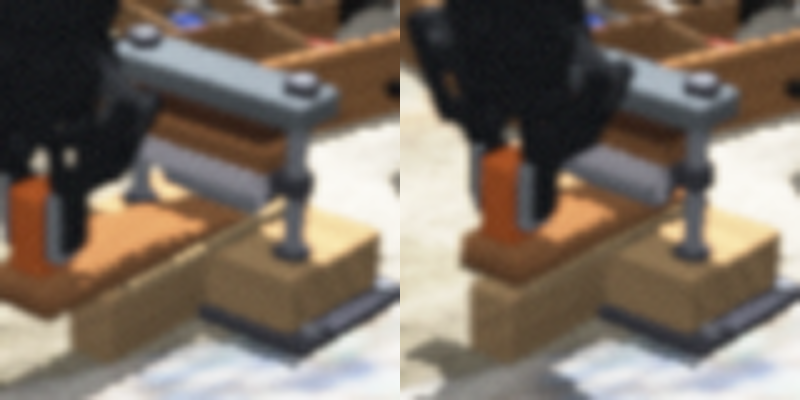

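In the last picture the roller is raised and the dark slit between the battens is gone. The force is steady at 18 N and the grip is firm, so I'm handing in.

```bash
python3 -c "
from plant import env
print(env.sign_off())"
```

```text
the job is handed in; nothing more can be done
None
```

The seam looks closed, and I handed the job in at 18.4 s with the gripper still holding the wedge's orange handle. The sign-off gave no verdict.

- **Shims:** I measured the starting gap at about 13–14 mm, so I used one tan plywood shim. It went in without noticeable force. Seen from above before the wedge went in, it lay straight along the bed and centred to about 1 mm.
- **Wedge:** I pushed it in thin end first until the push rose from about 5 N to about 18 N. It then held steady there for 0.5 s with the arm still.
- **Seam:** The roller rose about 2 pixels, roughly the 5 mm needed, and the slit between the battens is no longer visible in the last picture.

**What disagreed or went unchecked:**
- **Gap:** the wedge stopped about 14 mm deeper than my gap estimate predicted. That puts the real gap nearer 15–16 mm, which is still within the one-shim range.
- **Shim under load:** I could not see the shim once the wedge was on top of it.
- **Bystanders:** I did not measure their positions again, but no move went near them.

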